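# Draw down a gearbox cover crosswise with its four lever screws

## Task

Draw the gearbox cover down evenly with its four lever screws, working crosswise from one screw to the one diagonally opposite so that the plate never tips noticeably. First give each screw about 65 degrees clockwise, then go round crosswise again and tighten each until the cover is flat on its seat and the screw is snug at about 0.3 N m (some 8 N pushed near the end of its lever), never more than 0.36 N m. Let go of the screws, and leave the vial, bearing and bush alone.

Things in the scene. Friction and masses are not known exactly. Their poses are not given: they have to be found in the camera images.
- housing: fixed painted-metal gearbox housing, 136 x 136 mm, 56 mm high; origin under its centre on the table, x ahead and y left at yaw 0 (the yaw varies). The four clamping screws stand at (x, y) in mm: screw1 (-50, 50), screw2 (-50, -50), screw3 (50, -50), screw4 (50, 50). Diagonal pairs: 1 and 3, 2 and 4.
- cover: bare aluminium cover plate, 136 x 136 x 8 mm; origin at the centre of its underside, 62 mm above the table at the start; axes parallel to the housing's. It floats on a springy seal under the four screws (1.3 N per mm at a corner); each corner goes down 2.4 to 4.8 mm to its hard seat, the amount differing from box to box and known only by feel.
- screw1_lever (a point): point on the lever of the near-left clamping screw, 36 mm out from the screw's axis, 94 mm above the table and 25 mm above the cover at the start. x points out along the lever, z up. The lever is an upright flat dark steel bar 10 mm thick, 18 mm high (9 above, 9 below this point), reaching 48 mm from the axis; hub 20 mm across, top 15 mm above this point. Sinks 2 mm per rad.
- screw1 (a joint): turn of the near-left screw in rad, growing clockwise from above (tightening). Starts at 0 to 0.3; meets the raised cover at 0.3; its corner is seated somewhere between 1.5 and 2.7, told by the torque while turning: before that 0.08 to 0.14 N m, beyond it climbing by about 0.7 N m per rad (0.08 N m + 0.006 N m per N of clamping, about 110 N per rad). Stays where it is left.
- screw2_lever (a point): point on the lever of the near-right clamping screw, 36 mm out from the screw's axis, 94 mm above the table and 25 mm above the cover at the start. x points out along the lever, z up. The lever is an upright flat dark steel bar 10 mm thick, 18 mm high (9 above, 9 below this point), reaching 48 mm from the axis; hub 20 mm across, top 15 mm above this point. Sinks 2 mm per rad.
- screw2 (a joint): turn of the near-right screw in rad, growing clockwise from above (tightening). Starts at 0 to 0.3; meets the raised cover at 0.3; its corner is seated somewhere between 1.5 and 2.7, told by the torque while turning: before that 0.08 to 0.14 N m, beyond it climbing by about 0.7 N m per rad (0.08 N m + 0.006 N m per N of clamping, about 110 N per rad). Stays where it is left.
- screw3_lever (a point): point on the lever of the far-right clamping screw, 36 mm out from the screw's axis, 94 mm above the table and 25 mm above the cover at the start. x points out along the lever, z up. The lever is an upright flat dark steel bar 10 mm thick, 18 mm high (9 above, 9 below this point), reaching 48 mm from the axis; hub 20 mm across, top 15 mm above this point. Sinks 2 mm per rad.
- screw3 (a joint): turn of the far-right screw in rad, growing clockwise from above (tightening). Starts at 0 to 0.3; meets the raised cover at 0.3; its corner is seated somewhere between 1.5 and 2.7, told by the torque while turning: before that 0.08 to 0.14 N m, beyond it climbing by about 0.7 N m per rad (0.08 N m + 0.006 N m per N of clamping, about 110 N per rad). Stays where it is left.
- screw4_lever (a point): point on the lever of the far-left clamping screw, 36 mm out from the screw's axis, 94 mm above the table and 25 mm above the cover at the start. x points out along the lever, z up. The lever is an upright flat dark steel bar 10 mm thick, 18 mm high (9 above, 9 below this point), reaching 48 mm from the axis; hub 20 mm across, top 15 mm above this point. Sinks 2 mm per rad.
- screw4 (a joint): turn of the far-left screw in rad, growing clockwise from above (tightening). Starts at 0 to 0.3; meets the raised cover at 0.3; its corner is seated somewhere between 1.5 and 2.7, told by the torque while turning: before that 0.08 to 0.14 N m, beyond it climbing by about 0.7 N m per rad (0.08 N m + 0.006 N m per N of clamping, about 110 N per rad). Stays where it is left.
- vial: open clear glass vial, 30 mm wide, 67 mm high, standing beyond the housing; origin at the centre of its underside; loose, to be left alone
- bearing: ball bearing, 40 mm across, 12 mm high, lying to the right of the housing; origin at the centre of its underside; loose, to be left alone
- bush: brass guide bush, 30 mm across, 27 mm high, standing to the right of the housing; origin at the centre of its underside; loose, to be left alone

How it is judged (in metres and radians):
On the way:
1. first round: every screw is turned part of the way (joint between 0.85 and 1.58) and none is tightened fully (value of joint screw1 between 0.85 and 1.58 rad and value of joint screw2 between 0.85 and 1.58 rad and value of joint screw3 between 0.85 and 1.58 rad and value of joint screw4 between 0.85 and 1.58 rad), for 0.2 s.
At the end, for the whole second after the job is handed in: Each of the four screws clamps the cover with 12 to 50 N (tightened to about 0.16 to 0.38 N m) and is at rest, and the cover lies flat within 0.006 rad (contact force between screw1 and cover between 12 and 50 N and contact force between screw2 and cover between 12 and 50 N and contact force between screw3 and cover between 12 and 50 N and contact force between screw4 and cover between 12 and 50 N and angle between cover's own z axis and vertical below 0.006 rad and velocity of joint each of screw1, screw2, screw3, screw4 below 0.05 rad/s); the robot touches nothing.
It fails at once if a screw is overtightened (over 50 N clamping force at its corner, about 0.38 N m) (contact force between any of screw1, screw2, screw3, screw4 and cover above 50 N).
It fails at once if the cover tips by more than 0.018 rad about either of its edge directions (one edge 1.8 mm lower than the opposite one at the screws) (angle between cover's own x axis and vertical above 1.5888 rad or angle between cover's own x axis and vertical below 1.5528 rad or angle between cover's own y axis and vertical above 1.5888 rad or angle between cover's own y axis and vertical below 1.5528 rad).
It fails at once if vial, bearing or bush is moved by more than 15 mm (distance of any of vial, bearing, bush from where it was at the start of the episode above 0.015 m).
It also fails if it takes over 72 s, if anything falls off the work surface, if the arm or the gripper's body presses on something with over 40 N, if the wrist force passes 120 N, or if a joint passes its speed limit or range.

## Robot

A 7-joint arm with a two-finger parallel gripper is mounted at the origin on a cart in front of the work surface, level with it; the furniture and walls round the work are solid. World frame = base frame: x ahead of the robot, y to its left, z up, the work surface at z = 0. Lengths are in m, angles in degrees, forces in N, time in s.
With the tool pointing down it reaches from about 0.425 to 0.875 m from the base axis. Payload 4.7 kg.
Tool frame: the origin (TCP) lies on the centre line of the jaws, within the pads' length; the fingertips stand 8 mm ahead of it and the grasp point (between the pads) lies 11 mm behind it; z points along the fingers, y is the direction in which the jaws open and shut (so a half turn about z gives the same grasp; the last joint's range is limited). The gripper opens to 87 mm and grips with 3 to 60 N. Pads are 19 mm wide; open, the fingers measure 117 mm over their backs; the gripper's body (75 mm by 190 mm) begins 51 mm behind the grasp point.
Start: joints at [-72.015, 18.392, -4.016, 83.108, 1.295, 78.541, -3.26], TCP at [0.192, 0.621, 0.231] pointing down, gripper open.
Joint ranges: [-163.93, 163.93], [-17.29, 119.83], [-79.2, 71.16], [3.27, 140.29], [-89.18, 269.18], [5.43, 117.66], [-154.24, 154.24]. Speed limits (degrees/s): [147.25, 147.25, 180, 180, 180, 180, 180].

## Interface

Orientations are given as [roll, pitch, yaw] about the fixed x, y, z axes, in that order (R = Rz(yaw) Ry(pitch) Rx(roll)).
In Python, from cell import env gives the robot as it stands. The module is installed in compiled form; this text tells all that it offers.
- The arm moves only by the tool move_arm, never from a script. Its argument "steps" is a list of rows, each a list of 2 entries, a list of its own where there are three numbers: the shift along the tool's x, y, z in m, then the turn about the tool's z in rad. A call has 1 to 20 rows; each row is the pose to reach, as a shift and turn from the pose commanded when the call began, along the tool's axes at that moment; what a row does not reach only later rows make up. A row lasts 1/8 s, in which the tool goes at most 62.5 mm and 10.7 degrees, less where a joint would pass 70% of its speed; a pose out of reach is approached as far as the arm can. A call with a gripper value outside its range is refused whole. "hand" is the closure, from -1 (fully open) to 1 (shut), set as the call begins (left out, the last holds). The fingers move at their own pace and stop on an object; "squeeze" is the grip in N (left out, the last holds). Time passes only in rows, so rows that repeat a pose let the fingers close. It gives the time, the measured TCP pose, the force and the opening at its end, in the units of the state.
- env.get_obs(): the state, without advancing time (a new reading comes with each control period).
- env.read_camera(name): name is "scene" or "side" or "wrist"; returns (picture, depth): 480x640x3 uint8, red, green, blue; 480x640 float32, m along the optical axis (not along the pixel's ray), 0 where there is no reading.
- env.calibration(name): a dict with "intrinsics" (3x3 intrinsics, pixels), "D" ([k1, k2, p1, p2, k3] as OpenCV has them; the pictures are not rectified), "position" and "orientation" of the camera in the world; the wrist camera has in their place "mount" (4x4, takes a point from camera to tool coordinates, whose origin is the TCP and whose axes are the flange's). Camera axes: x right, y up, looking along -z (the intrinsics and any distortion apply to the point x, -y, -z); pixel columns grow to the right and rows downward; lengths in m; the calibration is good to about 2 mm. A picture is of the moment at which its call begins: read the wrist's pose just before it. calibration takes no time and is no camera call.
- env.sign_off(): hands the job in, once; it reports no verdict.
Trained networks look in the newest picture that a camera, given by its name, has taken for a name from the list of things; names that differ only in an ending like _2 or _b are one class to them, and where a whole thing is asked for, a point or a joint stands for the part that bears it (a point fixed in the world has none). Each returns a list of dicts, best first, with "conf" (0 to 1); they miss things now and then, are a little off and sometimes report something else, mostly with a low value. They report only what shows in the picture. A call takes as long as a camera call.
- env.cut_out(camera, query): "region" (480x640 bool, what is visible of it) and "uv" ([column, row] in pixels, amid what is visible of it).
The state is a dict: "time_s": time; "qpos": joint angles; "joint_velocities": joint speeds; "effort": joint torques, N m; "tool_pos": TCP position; "tool_rot": TCP orientation; "force": force on the tool from outside, world axes, zero at the start; "wrist_torque": the same for the moment, N m; "grip_width": finger opening in m.
Only numpy, scipy, OpenCV 4.12 (cv2) and the standard library are available. Lean on these libraries where they do the work, as an engineer would, in place of code of your own. Each camera call takes 0.05 s, during which the arm holds its last target. There are 200 camera calls.

## Working session

There is one attempt and no reset: what is moved stays moved. The work goes in short steps, Python scripts to look and compute and a tool call to move; the robot and the scene stay as the last step left them, time stands still between calls to the robot, and variables do not carry over. Pictures are saved under pics/ and viewed, about 8 in all and at most 12, crops included, and the job is handed in when it is done.

Besides the shell and the picture viewer there is one more tool, called after "Emit:" by a JSON object that holds its "api" and its "payload", one argument or row to a line. move_arm: Moves the arm, as the interface text tells. Its arguments: {"type":"object","properties":{"steps":{"type":"array"},"hand":{"type":"number"},"squeeze":{"type":"number"}},"required":["steps"]}

```bash
mkdir -p pics; cat > h.py <<'E'
import numpy as np, cv2
from cell import env
from scipy.spatial.transform import Rotation as R
def cal(n):
    c=env.calibration(n); return c
def world(n,uv,depth,obs=None):
    c=cal(n); K=np.array(c['intrinsics']);D=np.array(c['D'])
    uv=np.atleast_2d(np.array(uv,float)); d=np.array(depth,float).reshape(-1)
    p=cv2.undistortPoints(uv.reshape(-1,1,2),K,D).reshape(-1,2)
    P=np.c_[p[:,0]*d,-p[:,1]*d,-d]
    if n=='wrist':
        M=np.array(c['mount']); P=P@M[:3,:3].T+M[:3,3]
        return P@rot(obs['tool_rot']).as_matrix().T+np.array(obs['tool_pos'])
    return P@rot(c['orientation']).as_matrix().T+np.array(c['position'])
def rot(o):
    o=np.array(o)
    if o.shape==(3,3): return R.from_matrix(o)
    return R.from_euler('xyz',o,degrees=True)
E
python3 - <<'E'
from h import *
o=env.get_obs(); print(o)
for n in ['scene','side']:
    c=cal(n); print(n,c)
    im,d=env.read_camera(n); cv2.imwrite(f'pics/{n}0.png',im[:,:,::-1]); np.save(n+'d.npy',d)
    for k in range(1,5):
        for r in env.cut_out(n,f'screw{k}_lever')[:4]:
            m=r['region']&(d>0); vv,uu=np.nonzero(m)
            P=world(n,np.c_[uu,vv],d[m]); print(k,r['conf'],r['uv'],m.sum(),np.median(P,0).round(3),P[:,2].max().round(3))
        if k==1: pass
E
```

```text
{'time_s': 0.0, 'qpos': array([-72.01442061,  18.438795  ,  -4.01459191,  83.17505162,
         1.29394896,  78.54125382,  -3.25943153]), 'joint_velocities': array([-0.0979311 , -0.09411322,  0.11034513,  0.04386697, -0.03474647,
       -0.06985289, -0.01139965]), 'effort': array([-3.92361089e-04, -4.91282845e+01, -4.04031146e-01, -3.12536752e+01,
       -6.39715372e-02,  4.37125191e-02,  1.63965565e-04]), 'tool_pos': array([0.19186   , 0.62047039, 0.22946306]), 'tool_rot': array([-1.79890081e+02,  5.06943869e-03,  1.62823645e+02]), 'force': array([ 0.71453112,  0.30375434, -0.08637301]), 'wrist_torque': array([-0.00152051,  0.0330194 ,  0.01856122]), 'grip_width': 0.08703385011051003}
scene {'intrinsics': array([[480.74228718,   0.        , 320.58188409],
       [  0.        , 480.74228718, 239.76898848],
       [  0.        ,   0.        ,   1.        ]]), 'D': array([-0.02327869,  0.        ,  0.        ,  0.        ,  0.        ]), 'position': array([ 0.18052606, -0.42351804,  0.52327226]), 'orientation': array([ 59.90938307,   1.46382047, -25.92710516])}
1 0.63 [255.6, 229.1] 33
[... 217 characters left out ...]
0.263 0.094] 0.11
3 0.5 [312.7, 343.0] 470 [0.408 0.091 0.011] 0.015
4 0.85 [304.1, 211.2] 339 [0.513 0.361 0.095] 0.11
side {'intrinsics': array([[516.80753026,   0.        , 319.87307915],
       [  0.        , 516.80753026, 232.34976956],
       [  0.        ,   0.        ,   1.        ]]), 'D': array([0.04561135, 0.        , 0.        , 0.        , 0.        ]), 'position': array([ 0.0424859 , -0.38062274,  0.46884076]), 'orientation': array([ 63.11891006,   0.47722115, -37.44774185])}
1 0.79 [231.0, 215.0] 341 [0.415 0.357 0.097] 0.11
2 0.61 [263.5, 233.0] 632 [0.419 0.258 0.094] 0.111
3 0.57 [307.2, 216.0] 568 [0.504 0.266 0.094] 0.111
4 0.89 [278.1, 198.5] 440 [0.512 0.366 0.095] 0.11
```

```bash
python3 - <<'E'
import cv2,numpy as np
a=cv2.imread('pics/scene0.png')
cv2.imwrite('pics/s1.png',cv2.resize(a[130:380,180:430],(750,750))[:600])
from h import *
print(cal('wrist'))
E
```

```text
{'intrinsics': array([[432.83705719,   0.        , 319.50472812],
       [  0.        , 432.83705719, 246.56490685],
       [  0.        ,   0.        ,   1.        ]]), 'D': array([0.01820878, 0.        , 0.        , 0.        , 0.        ]), 'mount': array([[-1.17200027e-03,  9.57948979e-01,  2.86936196e-01,
         7.88977924e-02],
       [ 9.99999310e-01,  1.10075572e-03,  4.09609000e-04,
         5.68389029e-04],
       [ 7.65378636e-05,  2.86936478e-01, -9.57949608e-01,
        -1.54046819e-01],
       [ 0.00000000e+00,  0.00000000e+00,  0.00000000e+00,
         1.00000000e+00]])}
```

View pics/s1.png

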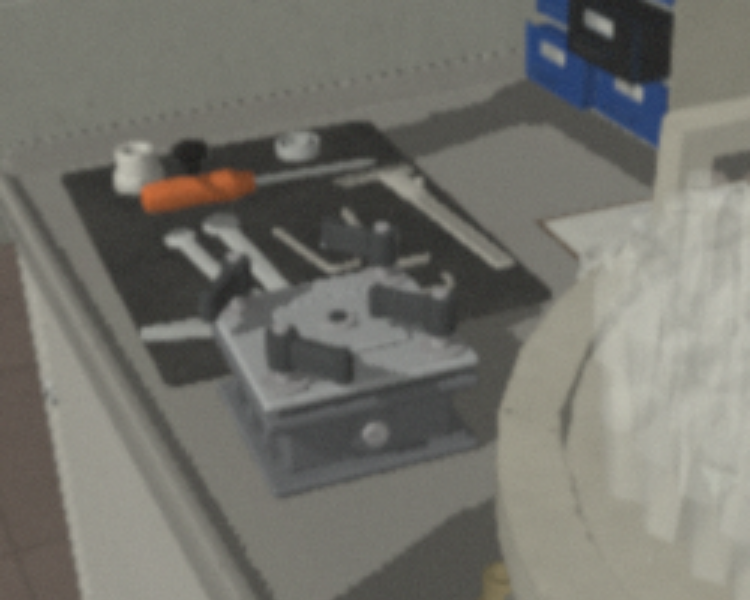

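Scene crop 1: the cover with its four dark levers is at crop (210-480, 210-410), and the housing is centred near world (0.463, 0.31). I'll bring the wrist camera over it.

Emit:
{"api": "move_arm", "payload": {
  "steps": [
    [[-0.035,-0.022,-0.006],0],
    [[-0.08,-0.05,-0.015],0],
    [[-0.13,-0.08,-0.025],0],
    [[-0.18,-0.11,-0.03],0],
    [[-0.23,-0.14,-0.03],0],
    [[-0.28,-0.17,-0.03],0],
    [[-0.325,-0.2,-0.03],0],
    [[-0.35,-0.216,-0.03],0],
    [[-0.35,-0.216,-0.03],0],
    [[-0.35,-0.216,-0.03],0]
  ],
  "hand": 0.4
}}

```text
time_s: 1.75
tool_pos: [0.4618, 0.3125, 0.2607]
tool_rot: [180.0, -0.0, 162.9]
force: [0.3, 0.3, -0.5]
grip_width: 0.0259
```

```bash
python3 - <<'E'
from h import *
o=env.get_obs(); print(o['time_s'],o['qpos'].round(1),o['tool_pos'],o['tool_rot'],o['grip_width'],o['force'],o['wrist_torque'])
n='wrist'
im,d=env.read_camera(n); cv2.imwrite('pics/w1.png',im[:,:,::-1]); np.save('w1d.npy',d)
vv,uu=np.mgrid[0:480,0:640]
W=world(n,np.c_[uu.ravel(),vv.ravel()],d.ravel(),o).reshape(480,640,3); np.save('w1W.npy',W)
for k in range(1,5):
    for r in env.cut_out(n,f'screw{k}_lever')[:2]:
        m=r['region']&(d>0); P=W[m]; 
        print(k,r['conf'],r['uv'],m.sum(),np.median(P,0).round(4))
        top=P[(P[:,2]>P[:,2].max()-0.012)]
        b=P[(P[:,2]>.096)&(P[:,2]<.1065)]; h=P[P[:,2]>.1068]
        print('  bar',len(b),b.mean(0).round(4) if len(b) else 0,'hub',len(h),h.mean(0).round(4) if len(h) else 0, np.percentile(P[:,2],[5,50,80,95,99]).round(4))
h=(W[...,2]>.064)&(W[...,2]<.074)&(d>0)&(abs(W[...,0]-.463)<.12)&(abs(W[...,1]-.31)<.12)
q=W[h][:,:2].astype(np.float32); print('cover',len(q),cv2.minAreaRect(q),q.mean(0))
E
```

```text
1.75 [-46.9   6.2  11.   94.4  -1.3  79.5  37.2] [0.4617649  0.31249793 0.26065081] [ 1.79956591e+02 -3.81795963e-02  1.62903308e+02] 0.025915218796501965 [ 0.29977542  0.26488409 -0.46571694] [-0.01604516  0.00873331  0.00775182]
1 0.92 [365.6, 139.2] 1852 [0.4126 0.3596 0.1034]
  bar 1189 [0.4077 0.354  0.1038] hub 203 [0.4216 0.368  0.1085] [0.0718 0.1034 0.1059 0.1087 0.1098]
3 0.7 [294.4, 278.6] 1084 [0.4988 0.2778 0.1013]
  bar 643 [0.4939 0.2839 0.1023] hub 2 [0.4477 0.3008 0.2522] [0.0714 0.1013 0.1031 0.1041 0.1048]
4 0.79 [409.1, 262.3] 2006 [0.5115 0.3675 0.1019]
  bar 1141 [0.5091 0.3751 0.1028] hub 130 [0.5205 0.3609 0.1084] [0.0715 0.1019 0.1048 0.1078 0.1092]
4 0.39 [326.4, 218.6] 21088 [0.4612 0.3168 0.0698]
  bar 7 [0.4252 0.3423 0.1051] hub 0 0 [0.0682 0.0698 0.0732 0.0744 0.0773]
cover 20837 ((0.4673707187175751, 0.31472280621528625), (0.13628549873828888, 0.13539212942123413), 85.83195495605469) [0.46210167 0.3164056 ]
```

View pics/w1.png

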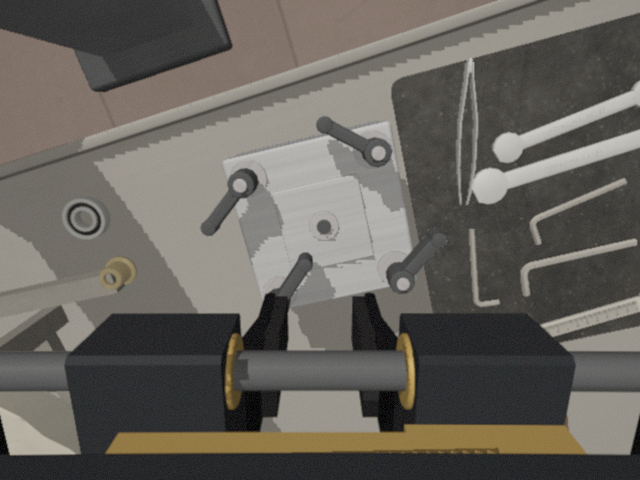

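```bash
cat > geo.py <<'E'
import numpy as np
C=np.array([.4674,.3147]); y=np.radians(-4.17)
Ry=np.array([[np.cos(y),-np.sin(y)],[np.sin(y),np.cos(y)]])
S={k:C+Ry@np.array(v) for k,v in {1:(-.05,.05),2:(-.05,-.05),3:(.05,-.05),4:(.05,.05)}.items()}
E
python3 - <<'E'
from geo import *
W=np.load('w1W.npy'); W=W.reshape(-1,3)
for k,s in S.items():
    q=W[:,:2]-s; r=np.hypot(*q.T); m=(W[:,2]>.095)&(W[:,2]<.108)&(r>.014)&(r<.05)
    p=q[m]; u=np.linalg.svd(p-p.mean(0))[2][0] if 0 else None
    a=np.degrees(np.arctan2(p[:,1].mean(),p[:,0].mean()))
    w=np.linalg.eigh(np.cov(p.T))[1][:,1]
    print(k,s.round(4),m.sum(),'ang',a.round(1),'pca',np.degrees(np.arctan2(w[1],w[0])).round(1),'rmax',r[m].max().round(4),np.median(W[:,2][m]).round(4))
E
```

```text
1 [0.4212 0.3682] 717 ang -133.4 pca 46.2 rmax 0.0476 0.1032
2 [0.4139 0.2685] 623 ang -55.2 pca 124.1 rmax 0.0474 0.1028
3 [0.5136 0.2612] 615 ang 131.1 pca 130.5 rmax 0.0479 0.1027
4 [0.5209 0.3609] 688 ang 127.2 pca 124.7 rmax 0.0475 0.1025
```

```bash
cat > plan.py <<'E'
import sys
from h import *; from geo import *
# usage: plan.py screw leverangle flip(0/1) z [r]
def plan(k,a,flip,z,r=.036):
    o=env.get_obs(); p=np.array(o['tool_pos']); yaw=o['tool_rot'][2]
    t=S[k]+r*np.array([np.cos(np.radians(a)),np.sin(np.radians(a))])
    dl=rot(o['tool_rot']).as_matrix().T@(np.r_[t,z]-p)
    ty=a+180*flip; dy=ty-yaw; dy=(dy+180)%360-180
    turn=-dy; print('t',o['time_s'],'pos',p.round(4),'yaw',round(yaw,1),'q7',o['qpos'][6].round(1),'grip',round(o['grip_width'],4))
    print('target',t.round(4),'shift',dl.round(4),'turn rad',np.radians(turn).round(3),'deg',round(turn,1),'alt turn',np.radians(turn-360*np.sign(turn)).round(3),'q7 end ~',(o['qpos'][6]+turn).round(0))
def torque(k):
    o=env.get_obs(); p=np.array(o['tool_pos']); q=p[:2]-S[k]; F=np.array(o['force']);M=o['wrist_torque']
    T=q[0]*F[1]-q[1]*F[0]; print('t',o['time_s'],'F',F.round(2),'M',np.round(M,3),'r',np.hypot(*q).round(4),'ang',np.degrees(np.arctan2(q[1],q[0])).round(2),'yaw',round(o['tool_rot'][2],2),'z',p[2].round(4),'rxF',T.round(3),'tot',(T+M[2]).round(3),'grip',round(o['grip_width'],4),'q7',o['qpos'][6].round(0))
if __name__=='__main__':
    if len(sys.argv)==2: torque(int(sys.argv[1]))
    else: plan(int(sys.argv[1]),float(sys.argv[2]),int(sys.argv[3]),float(sys.argv[4]))
E
python3 plan.py 1 -133.4 0 0.094
python3 - <<'E'
import numpy as np
r=.036
for d in (65,):
  for i in range(1,13):
    t=np.radians(d*i/11); print([round(r*(np.cos(t)-1),4),round(r*np.sin(t),4),round(.002*t,4)],round(t,3))
E
```

```text
t 2.0 pos [0.4618 0.3124 0.2606] yaw 162.9 q7 37.2 grip 0.0259
target [0.3964 0.342 ] shift [0.0712 0.0092 0.1666] turn rad -1.111 deg -63.7 alt turn 5.172 q7 end ~ -26.0
[np.float64(-0.0002), np.float64(0.0037), np.float64(0.0002)] 0.103
[np.float64(-0.0008), np.float64(0.0074), np.float64(0.0004)] 0.206
[np.float64(-0.0017), np.float64(0.011), np.float64(0.0006)] 0.309
[np.float64(-0.003), np.float64(0.0144), np.float64(0.0008)] 0.413
[np.float64(-0.0047), np.float64(0.0178), np.float64(0.001)] 0.516
[np.float64(-0.0067), np.float64(0.0209), np.float64(0.0012)] 0.619
[np.float64(-0.009), np.float64(0.0238), np.float64(0.0014)] 0.722
[np.float64(-0.0116), np.float64(0.0264), np.float64(0.0017)] 0.825
[np.float64(-0.0144), np.float64(0.0288), np.float64(0.0019)] 0.928
[np.float64(-0.0175), np.float64(0.0309), np.float64(0.0021)] 1.031
[np.float64(-0.0208), np.float64(0.0326), np.float64(0.0023)] 1.134
[np.float64(-0.0242), np.float64(0.034), np.float64(0.0025)] 1.238
```

Emit:
{"api": "move_arm", "payload": {
  "steps": [
    [[0.015,0.002,0.02],-0.18],
    [[0.03,0.004,0.05],-0.36],
    [[0.045,0.006,0.08],-0.54],
    [[0.06,0.008,0.11],-0.72],
    [[0.07,0.009,0.128],-0.9],
    [[0.0712,0.0092,0.13],-1.08],
    [[0.0712,0.0092,0.13],-1.111],
    [[0.0712,0.0092,0.15],-1.111],
    [[0.0712,0.0092,0.1666],-1.111],
    [[0.0712,0.0092,0.1666],-1.111]
  ]
}}

```text
time_s: 3.25
tool_pos: [0.3965, 0.3404, 0.0927]
tool_rot: [180.0, -0.2, -133.6]
force: [-0.2, 0.5, 0.5]
grip_width: 0.026
```

```bash
python3 plan.py 1; python3 - <<'E'
from h import *
im,d=env.read_camera('wrist'); cv2.imwrite('pics/w2.png',im[:,:,::-1])
E
```

```text
t 3.25 F [-0.18  0.52  0.54] M [ 0.049  0.048 -0.014] r 0.0372 ang -131.54 yaw -133.58 z 0.0927 rxF -0.018 tot -0.032 grip 0.026 q7 94.0
```

View pics/w2.png

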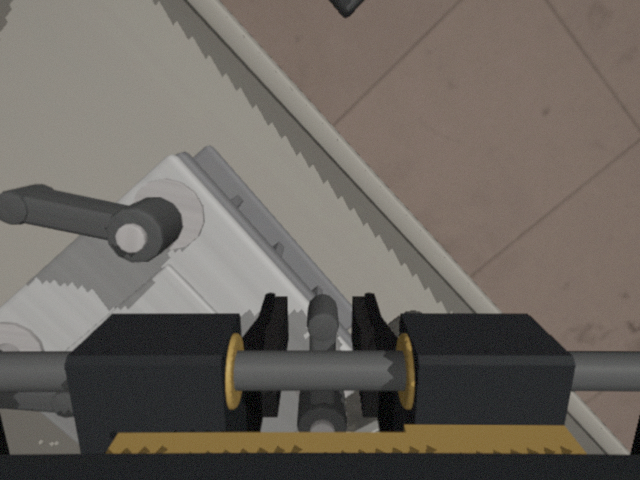

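The lever end at (322, 320) sits centred between the two pads (270 and 370). I'll grip it and turn 65°.

Emit:
{"api": "move_arm", "payload": {
  "steps": [
    [[0,0,0],0],
    [[0,0,0],0],
    [[0,0,0],0],
    [[-0.0002,0.0037,0.0002],0.103],
    [[-0.0008,0.0074,0.0004],0.206],
    [[-0.0017,0.011,0.0006],0.309],
    [[-0.003,0.0144,0.0008],0.413],
    [[-0.0047,0.0178,0.001],0.516],
    [[-0.0067,0.0209,0.0012],0.619],
    [[-0.009,0.0238,0.0014],0.722],
    [[-0.0116,0.0264,0.0017],0.825],
    [[-0.0144,0.0288,0.0019],0.928],
    [[-0.0175,0.0309,0.0021],1.031],
    [[-0.0208,0.0326,0.0023],1.134],
    [[-0.0208,0.0326,0.0023],1.134]
  ],
  "hand": 1,
  "squeeze": 25
}}

```text
time_s: 5.18
tool_pos: [0.3879, 0.3792, 0.0923]
tool_rot: [179.9, -0.0, 161.6]
force: [-2.0, 0.9, 4.3]
grip_width: 0.0112
```

```bash
python3 plan.py 1
```

```text
t 5.175 F [-1.98  0.92  4.31] M [-0.023  0.432 -0.08 ] r 0.035 ang 161.67 yaw 161.58 z 0.0923 rxF -0.009 tot -0.088 grip 0.0112 q7 26.0
```

```bash
python3 plan.py 3 130.8 0 0.094
```

```text
t 5.175 pos [0.3879 0.3792 0.0923] yaw 161.6 q7 26.2 grip 0.0112
target [0.4901 0.2884] shift [-0.1256 -0.0538 -0.0017] turn rad 0.537 deg 30.8 alt turn -5.746 q7 end ~ 57.0
```

Emit:
{"api": "move_arm", "payload": {
  "steps": [
    [[0,0,0],0],
    [[0,0,0],0],
    [[0,0,-0.02],0],
    [[0,0,-0.04],0.05],
    [[-0.03,-0.013,-0.04],0.2],
    [[-0.075,-0.032,-0.04],0.37],
    [[-0.11,-0.047,-0.04],0.537],
    [[-0.1256,-0.0538,-0.04],0.537],
    [[-0.1256,-0.0538,-0.025],0.537],
    [[-0.1256,-0.0538,-0.0017],0.537],
    [[-0.1256,-0.0538,-0.0017],0.537]
  ],
  "hand": 0.4
}}

```text
time_s: 6.55
tool_pos: [0.4866, 0.2885, 0.0905]
tool_rot: [-179.7, -0.1, 131.0]
force: [-0.3, -0.0, -0.3]
grip_width: 0.0263
```

```bash
python3 plan.py 3
```

```text
t 6.55 F [-0.33 -0.03 -0.32] M [-0.024  0.024  0.012] r 0.0384 ang 134.66 yaw 131.0 z 0.0905 rxF 0.01 tot 0.022 grip 0.0263 q7 12.0
```

Emit:
{"api": "move_arm", "payload": {
  "steps": [
    [[-0.002,0.002,-0.003],0],
    [[-0.002,0.002,-0.003],0],
    [[-0.002,0.002,-0.003],0],
    [[-0.0022,0.0057,-0.0028],0.103],
    [[-0.0028,0.0094,-0.0026],0.206],
    [[-0.0037,0.013,-0.0024],0.309],
    [[-0.005,0.0164,-0.0022],0.413],
    [[-0.0067,0.0198,-0.002],0.516],
    [[-0.0087,0.0229,-0.0018],0.619],
    [[-0.011,0.0258,-0.0016],0.722],
    [[-0.0136,0.0284,-0.0013],0.825],
    [[-0.0164,0.0308,-0.0011],0.928]
  ],
  "hand": 1
}}

```text
time_s: 8.05
tool_pos: [0.5233, 0.2943, 0.0954]
tool_rot: [-179.9, 0.1, 77.4]
force: [-5.6, -4.1, 7.1]
grip_width: 0.0111
```

```bash
python3 plan.py 3
```

```text
t 8.05 F [-5.57 -4.1   7.15] M [-0.988  1.305  0.008] r 0.0345 ang 73.79 yaw 77.35 z 0.0954 rxF 0.145 tot 0.154 grip 0.0111 q7 -38.0
```

Emit:
{"api": "move_arm", "payload": {
  "steps": [
    [[-0.0002,0.0037,0.0002],0.103],
    [[-0.0008,0.0074,0.0004],0.206],
    [[-0.0008,0.0074,0.0004],0.206]
  ]
}}

```text
time_s: 8.43
tool_pos: [0.5303, 0.2916, 0.0949]
tool_rot: [-179.9, 0.1, 65.6]
force: [-4.8, -4.0, 8.3]
grip_width: 0.0111
```

```bash
python3 plan.py 3;python3 plan.py 2 -55.4 1 0.094
```

```text
t 8.425 F [-4.8  -4.03  8.28] M [-0.994  1.283 -0.203] r 0.0347 ang 61.16 yaw 65.65 z 0.0949 rxF 0.078 tot -0.125 grip 0.0111 q7 -48.0
t 8.425 pos [0.5303 0.2916 0.0949] yaw 65.6 q7 -47.9 grip 0.0111
target [0.4343 0.2388] shift [-0.0876 -0.0657  0.0013] turn rad -1.029 deg -59.0 alt turn 5.254 q7 end ~ -107.0
```

Emit:
{"api": "move_arm", "payload": {
  "steps": [
    [[0,0,0],0],
    [[0,0,0],0],
    [[0,0,-0.02],0],
    [[0,0,-0.037],-0.1],
    [[-0.025,-0.018,-0.037],-0.28],
    [[-0.055,-0.04,-0.037],-0.46],
    [[-0.08,-0.06,-0.037],-0.64],
    [[-0.0876,-0.0657,-0.037],-0.82],
    [[-0.0876,-0.0657,-0.037],-1.0],
    [[-0.0876,-0.0657,-0.025],-1.029],
    [[-0.0876,-0.0657,-0.005],-1.029],
    [[-0.0876,-0.0657,0.001],-1.029],
    [[-0.0876,-0.0657,0.001],-1.029]
  ],
  "hand": 0.4
}}

```text
time_s: 10.05
tool_pos: [0.4352, 0.24, 0.0928]
tool_rot: [-180.0, 0.0, 124.7]
force: [-0.3, -0.0, 0.7]
grip_width: 0.0263
```

```bash
python3 plan.py 2;python3 plan.py 2 -55.4 1 0.094; python3 - <<'E'
from h import *
im,d=env.read_camera('wrist'); cv2.imwrite('pics/w3.png',im[:,:,::-1])
E
```

```text
t 10.05 F [-0.33 -0.04  0.7 ] M [-0.023 -0.016  0.105] r 0.0355 ang -53.18 yaw 124.66 z 0.0928 rxF -0.01 tot 0.095 grip 0.0263 q7 5.0
t 10.05 pos [0.4352 0.24   0.0928] yaw 124.7 q7 5.2 grip 0.0263
target [0.4343 0.2388] shift [-0.0005 -0.0014 -0.0012] turn rad 0.001 deg 0.1 alt turn -6.282 q7 end ~ 5.0
```

View pics/w3.png

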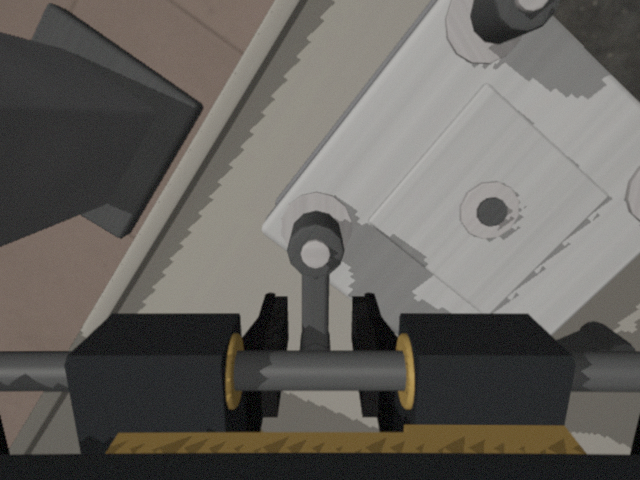

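Screw 2's hub is at (315, 250) and its bar is centred between the pads. The tool's x axis points inward here, so the arc signs are mirrored.

Emit:
{"api": "move_arm", "payload": {
  "steps": [
    [[0,0,0],0],
    [[0,0,0],0],
    [[0,0,0],0],
    [[0.0002,-0.0037,0.0002],0.103],
    [[0.0008,-0.0074,0.0004],0.206],
    [[0.0017,-0.011,0.0006],0.309],
    [[0.003,-0.0144,0.0008],0.413],
    [[0.0047,-0.0178,0.001],0.516],
    [[0.0067,-0.0209,0.0012],0.619],
    [[0.009,-0.0238,0.0014],0.722],
    [[0.0116,-0.0264,0.0017],0.825],
    [[0.0144,-0.0288,0.0019],0.928],
    [[0.0175,-0.0309,0.0021],1.031],
    [[0.0208,-0.0326,0.0023],1.134],
    [[0.0208,-0.0326,0.0023],1.134]
  ],
  "hand": 1
}}

```text
time_s: 11.98
tool_pos: [0.3966, 0.2377, 0.091]
tool_rot: [180.0, 0.1, 59.8]
force: [-0.8, -4.4, 4.5]
grip_width: 0.0115
```

```bash
python3 plan.py 2;python3 plan.py 4 126 0 0.094
```

```text
t 11.975 F [-0.76 -4.39  4.52] M [-1.149  0.41  -0.083] r 0.0352 ang -119.31 yaw 59.78 z 0.091 rxF 0.052 tot -0.031 grip 0.0115 q7 -63.0
t 11.975 pos [0.3966 0.2377 0.091 ] yaw 59.8 q7 -63.4 grip 0.0115
target [0.4997 0.3901] shift [ 0.1835  0.0124 -0.0032] turn rad -1.156 deg -66.2 alt turn 5.127 q7 end ~ -130.0
```

Emit:
{"api": "move_arm", "payload": {
  "steps": [
    [[0,0,0],0],
    [[0,0,0],0],
    [[0,0,-0.02],0],
    [[0,0,-0.04],-0.1],
    [[0.03,0.002,-0.04],-0.28],
    [[0.07,0.005,-0.04],-0.46],
    [[0.11,0.008,-0.04],-0.64],
    [[0.15,0.01,-0.04],-0.82],
    [[0.178,0.012,-0.04],-1.0],
    [[0.1835,0.0124,-0.04],-1.156],
    [[0.1835,0.0124,-0.025],-1.156],
    [[0.1835,0.0124,-0.0032],-1.156],
    [[0.1835,0.0124,-0.0032],-1.156],
    [[0.1835,0.0124,-0.0032],-1.156]
  ],
  "hand": 0.4
}}

```text
time_s: 13.72
tool_pos: [0.4997, 0.3909, 0.0941]
tool_rot: [180.0, -0.0, 125.9]
force: [-0.4, 0.4, 0.4]
grip_width: 0.0262
```

```bash
python3 plan.py 4;python3 plan.py 4 126 0 0.094
```

```text
t 13.725 F [-0.4   0.45  0.38] M [-0.028  0.025  0.034] r 0.0367 ang 125.29 yaw 125.91 z 0.0941 rxF 0.002 tot 0.036 grip 0.0262 q7 1.0
t 13.725 pos [0.4997 0.3909 0.0941] yaw 125.9 q7 0.6 grip 0.0262
target [0.4997 0.3901] shift [-0.0007 -0.0005  0.0001] turn rad -0.002 deg -0.1 alt turn 6.282 q7 end ~ 0.0
```

Emit:
{"api": "move_arm", "payload": {
  "steps": [
    [[0,0,0],0],
    [[0,0,0],0],
    [[0,0,0],0],
    [[-0.0002,0.0037,0.0002],0.103],
    [[-0.0008,0.0074,0.0004],0.206],
    [[-0.0017,0.011,0.0006],0.309],
    [[-0.003,0.0144,0.0008],0.413],
    [[-0.0047,0.0178,0.001],0.516],
    [[-0.0067,0.0209,0.0012],0.619],
    [[-0.009,0.0238,0.0014],0.722],
    [[-0.0116,0.0264,0.0017],0.825],
    [[-0.0144,0.0288,0.0019],0.928],
    [[-0.0175,0.0309,0.0021],1.031],
    [[-0.0208,0.0326,0.0023],1.134],
    [[-0.0208,0.0326,0.0023],1.134]
  ],
  "hand": 1
}}

```text
time_s: 15.6
tool_pos: [0.5396, 0.3928, 0.0925]
tool_rot: [179.9, -0.1, 61.0]
force: [1.0, -1.3, 3.9]
grip_width: 0.0111
```

```bash
python3 plan.py 4
```

```text
t 15.6 F [ 1.03 -1.26  3.93] M [-0.377 -0.259  0.032] r 0.037 ang 59.7 yaw 61.03 z 0.0925 rxF -0.056 tot -0.025 grip 0.0111 q7 -57.0
```

Emit:
{"api": "move_arm", "payload": {
  "steps": [
    [[0,0,0],0],
    [[0,0,0],0],
    [[0,0,-0.03],0],
    [[-0.01,0,-0.06],-0.18],
    [[-0.03,-0.008,-0.1],-0.36],
    [[-0.06,-0.016,-0.14],-0.54],
    [[-0.09,-0.024,-0.168],-0.72],
    [[-0.108,-0.0292,-0.168],-0.9],
    [[-0.108,-0.0292,-0.168],-1.08],
    [[-0.108,-0.0292,-0.168],-1.26],
    [[-0.108,-0.0292,-0.168],-1.44],
    [[-0.108,-0.0292,-0.168],-1.62],
    [[-0.108,-0.0292,-0.168],-1.756],
    [[-0.108,-0.0292,-0.168],-1.756],
    [[-0.108,-0.0292,-0.168],-1.756]
  ],
  "hand": 0.4
}}

```text
time_s: 17.48
tool_pos: [0.4602, 0.313, 0.2595]
tool_rot: [-180.0, -0.0, 161.5]
force: [0.1, 0.0, 1.2]
grip_width: 0.0261
```

```bash
cat > look.py <<'E'
import sys
from h import *; from geo import *
o=env.get_obs(); im,d=env.read_camera('wrist'); cv2.imwrite('pics/'+sys.argv[1],im[:,:,::-1])
print(o['time_s'],o['tool_pos'],o['tool_rot'])
vv,uu=np.mgrid[0:480,0:640]; W=world('wrist',np.c_[uu.ravel(),vv.ravel()],d.ravel(),o)
for k,s in S.items():
    q=W[:,:2]-s; r=np.hypot(*q.T); m=(W[:,2]>.09)&(W[:,2]<.112)&(r>.014)&(r<.05); p=q[m]
    w=np.linalg.eigh(np.cov(p.T))[1][:,1]; h=W[(W[:,2]>.1)&(r<.012)]
    print(k,m.sum(),'ang',np.degrees(np.arctan2(p[:,1].mean(),p[:,0].mean())).round(1),'pca',np.degrees(np.arctan2(w[1],w[0])).round(1),'ztop',np.median(W[m][:,2]).round(4),'hub',len(h),h.mean(0).round(4) if len(h) else '',s.round(4))
h=(W[:,2]>.06)&(W[:,2]<.074)&(abs(W[:,0]-.463)<.1)&(abs(W[:,1]-.31)<.1)
q=W[h][:,:2].astype(np.float32); print('cover',cv2.minAreaRect(q))
for k,s in S.items():
    m=h&(np.hypot(*(W[:,:2]-s).T)<.025); print(k,m.sum(),np.median(W[m][:,2]).round(4))
E
python3 look.py w4.png; python3 plan.py 1 161.6 0 0.092
```

```text
17.475 [0.46022746 0.31304974 0.25950836] [-1.79993219e+02 -1.45317566e-02  1.61519081e+02]
1 804 ang 162.4 pca 161.0 ztop 0.1007 hub 652 [0.4204 0.368  0.104 ] [0.4212 0.3682]
2 735 ang -121.4 pca 59.9 ztop 0.1004 hub 4033 [0.4148 0.2703 0.3059] [0.4139 0.2685]
3 685 ang 65.8 pca 62.2 ztop 0.0999 hub 52 [0.5167 0.2699 0.1019] [0.5136 0.2612]
4 651 ang 62.6 pca 59.3 ztop 0.1 hub 506 [0.5199 0.361  0.1037] [0.5209 0.3609]
cover ((0.4673885107040405, 0.3145586848258972), (0.13626337051391602, 0.13549616932868958), 85.8669204711914)
1 1731 0.0677
2 1743 0.0678
3 1224 0.0678
4 1497 0.0678
t 17.525 pos [0.4603 0.313  0.2595] yaw 161.5 q7 36.6 grip 0.026
target [0.387  0.3796] shift [0.0906 0.0399 0.1676] turn rad -0.001 deg -0.1 alt turn 6.282 q7 end ~ 36.0
```

View pics/w4.png

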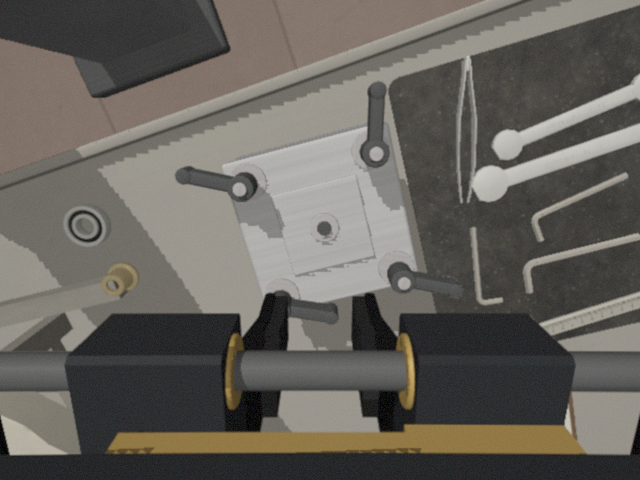

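All four levers moved about 65° and the cover is level and about 2 mm lower. The hubs are at (376, 152), (240, 185), (403, 280) and (285, 300). Starting round 2 with screw 1.

Emit:
{"api": "move_arm", "payload": {
  "steps": [
    [[0.045,0.02,0.06],0],
    [[0.085,0.037,0.115],0],
    [[0.0906,0.0399,0.13],0],
    [[0.0906,0.0399,0.15],0],
    [[0.0906,0.0399,0.1676],0],
    [[0.0906,0.0399,0.1676],0]
  ]
}}

```text
time_s: 18.27
tool_pos: [0.3868, 0.3784, 0.0909]
tool_rot: [-179.9, -0.0, 161.6]
force: [0.4, -0.6, 0.1]
grip_width: 0.0263
```

Emit:
{"api": "move_arm", "payload": {
  "steps": [
    [[0,0,0],0],
    [[0,0,0],0],
    [[0,0,0],0],
    [[-0.0001,0.0025,0.0001],0.07],
    [[-0.0004,0.005,0.0003],0.14],
    [[-0.0008,0.0075,0.0004],0.21]
  ],
  "hand": 1
}}

```text
time_s: 19.02
tool_pos: [0.3908, 0.3861, 0.0927]
tool_rot: [180.0, 0.0, 149.4]
force: [-1.0, -1.2, 4.1]
grip_width: 0.0111
```

```bash
python3 plan.py 1
```

```text
t 19.025 F [-1.   -1.25  4.09] M [-0.522  0.104  0.026] r 0.0353 ang 149.52 yaw 149.43 z 0.0927 rxF 0.056 tot 0.082 grip 0.0111 q7 16.0
```

Emit:
{"api": "move_arm", "payload": {
  "steps": [
    [[-0.0001,0.0025,0.0001],0.07],
    [[-0.0004,0.005,0.0003],0.14],
    [[-0.0008,0.0075,0.0004],0.21],
    [[-0.0014,0.01,0.0006],0.28]
  ]
}}

```text
time_s: 19.52
tool_pos: [0.397, 0.3938, 0.092]
tool_rot: [180.0, 0.0, 133.4]
force: [-0.5, -2.2, 5.1]
grip_width: 0.011
```

```bash
python3 plan.py 1
```

```text
t 19.525 F [-0.5  -2.21  5.15] M [-0.605  0.123  0.063] r 0.0352 ang 133.31 yaw 133.39 z 0.092 rxF 0.066 tot 0.129 grip 0.011 q7 0.0
```

Emit:
{"api": "move_arm", "payload": {
  "steps": [
    [[-0.0001,0.0025,0.0001],0.07],
    [[-0.0004,0.005,0.0003],0.14],
    [[-0.0008,0.0075,0.0004],0.21]
  ]
}}

```text
time_s: 19.9
tool_pos: [0.403, 0.3983, 0.0916]
tool_rot: [180.0, 0.0, 121.4]
force: [-1.0, -2.2, 4.0]
grip_width: 0.0113
```

```bash
python3 plan.py 1
```

```text
t 19.9 F [-0.99 -2.19  3.97] M [-0.635  0.212  0.056] r 0.0352 ang 121.13 yaw 121.36 z 0.0916 rxF 0.07 tot 0.126 grip 0.0113 q7 -11.0
```

Emit:
{"api": "move_arm", "payload": {
  "steps": [
    [[-0.0001,0.0025,0.0001],0.07],
    [[-0.0004,0.005,0.0003],0.14],
    [[-0.0008,0.0075,0.0004],0.21]
  ]
}}

```text
time_s: 20.27
tool_pos: [0.4096, 0.4015, 0.0912]
tool_rot: [-180.0, 0.0, 109.3]
force: [-2.6, -2.2, 5.2]
grip_width: 0.0111
```

```bash
python3 plan.py 1
```

```text
t 20.275 F [-2.63 -2.23  5.16] M [-0.764  0.365  0.029] r 0.0352 ang 109.1 yaw 109.33 z 0.0912 rxF 0.113 tot 0.142 grip 0.0111 q7 -22.0
```

Emit:
{"api": "move_arm", "payload": {
  "steps": [
    [[-0.0001,0.0025,0.0001],0.07],
    [[-0.0004,0.005,0.0003],0.14]
  ]
}}

```text
time_s: 20.52
tool_pos: [0.414, 0.4027, 0.091]
tool_rot: [-179.9, 0.0, 101.3]
force: [-2.6, -3.7, 7.2]
grip_width: 0.011
```

```bash
python3 plan.py 1
```

```text
t 20.525 F [-2.64 -3.7   7.15] M [-0.942  0.753  0.105] r 0.0353 ang 101.77 yaw 101.33 z 0.091 rxF 0.118 tot 0.222 grip 0.011 q7 -29.0
```

Emit:
{"api": "move_arm", "payload": {
  "steps": [
    [[0,0.0012,0.0001],0.035],
    [[-0.0001,0.0025,0.0001],0.07]
  ]
}}

```text
time_s: 20.78
tool_pos: [0.416, 0.4031, 0.091]
tool_rot: [-179.9, 0.0, 97.4]
force: [-4.5, -5.0, 7.8]
grip_width: 0.011
```

```bash
python3 plan.py 1; python3 plan.py 3 65.5 1 0.0915
```

```text
t 20.775 F [-4.53 -5.04  7.85] M [-0.897  0.882  0.165] r 0.0353 ang 98.42 yaw 97.4 z 0.091 rxF 0.184 tot 0.35 grip 0.011 q7 -33.0
t 20.775 pos [0.416  0.4031 0.091 ] yaw 97.4 q7 -33.0 grip 0.011
target [0.5286 0.294 ] shift [-0.1228  0.0976 -0.0006] turn rad -2.585 deg -148.1 alt turn 3.698 q7 end ~ -181.0
```

Emit:
{"api": "move_arm", "payload": {
  "steps": [
    [[0,0,0],0],
    [[0,0,0],0],
    [[0,0,-0.02],0],
    [[0,0,-0.04],-0.17],
    [[-0.01,0.008,-0.04],-0.35],
    [[-0.02,0.016,-0.04],-0.53],
    [[-0.03,0.024,-0.04],-0.71],
    [[-0.04,0.032,-0.04],-0.89],
    [[-0.05,0.04,-0.04],-1.07],
    [[-0.06,0.048,-0.04],-1.25],
    [[-0.07,0.056,-0.04],-1.43],
    [[-0.08,0.064,-0.04],-1.61],
    [[-0.09,0.072,-0.04],-1.79],
    [[-0.1,0.08,-0.04],-1.97],
    [[-0.11,0.087,-0.04],-2.15],
    [[-0.12,0.095,-0.04],-2.33],
    [[-0.1228,0.0976,-0.04],-2.51],
    [[-0.1228,0.0976,-0.04],-2.585],
    [[-0.1228,0.0976,-0.02],-2.585],
    [[-0.1228,0.0976,-0.0006],-2.585]
  ],
  "hand": 0.4
}}

```text
time_s: 23.28
tool_pos: [0.5288, 0.2945, 0.0886]
tool_rot: [180.0, -0.0, -114.5]
force: [-0.5, -0.8, -0.2]
grip_width: 0.0264
```

```bash
python3 plan.py 3; python3 plan.py 3 65.5 1 0.0915
```

```text
t 23.275 F [-0.47 -0.78 -0.17] M [ 0.059  0.08  -0.021] r 0.0366 ang 65.58 yaw -114.5 z 0.0886 rxF 0.004 tot -0.017 grip 0.0264 q7 127.0
t 23.275 pos [0.5288 0.2945 0.0886] yaw -114.5 q7 126.8 grip 0.0264
target [0.5286 0.294 ] shift [ 0.0006 -0.     -0.0029] turn rad 0.0 deg 0.0 alt turn -6.283 q7 end ~ 127.0
```

Emit:
{"api": "move_arm", "payload": {
  "steps": [
    [[0,0,-0.002],0],
    [[0,0,-0.002],0],
    [[0,0,-0.002],0],
    [[0.0001,-0.0025,-0.0019],0.07],
    [[0.0004,-0.005,-0.0017],0.14],
    [[0.0008,-0.0075,-0.0016],0.21],
    [[0.0014,-0.01,-0.0014],0.28],
    [[0.0022,-0.0123,-0.0013],0.35]
  ],
  "hand": 1
}}

```text
time_s: 24.28
tool_pos: [0.5395, 0.2877, 0.0919]
tool_rot: [180.0, 0.0, -134.6]
force: [1.0, -0.7, -3.0]
grip_width: 0.0111
```

```bash
python3 plan.py 3
```

```text
t 24.275 F [ 0.96 -0.72 -2.95] M [ 0.02  -0.058  0.106] r 0.037 ang 45.64 yaw -134.6 z 0.0919 rxF -0.044 tot 0.062 grip 0.0111 q7 109.0
```

Emit:
{"api": "move_arm", "payload": {
  "steps": [
    [[0.0001,-0.0025,0.0001],0.07],
    [[0.0004,-0.005,0.0003],0.14]
  ]
}}

```text
time_s: 24.52
tool_pos: [0.5429, 0.2839, 0.0917]
tool_rot: [180.0, 0.0, -142.6]
force: [1.3, 0.1, -2.8]
grip_width: 0.0112
```

```bash
python3 plan.py 3
```

```text
t 24.525 F [ 1.27  0.11 -2.77] M [-0.    -0.119  0.121] r 0.0371 ang 37.79 yaw -142.62 z 0.0917 rxF -0.026 tot 0.095 grip 0.0112 q7 102.0
```

Emit:
{"api": "move_arm", "payload": {
  "steps": [
    [[0.0001,-0.0025,0.0001],0.07],
    [[0.0004,-0.005,0.0003],0.14],
    [[0.0008,-0.0075,0.0004],0.21]
  ]
}}

```text
time_s: 24.9
tool_pos: [0.5471, 0.2774, 0.0913]
tool_rot: [180.0, 0.1, -154.7]
force: [1.3, 0.6, -4.6]
grip_width: 0.0106
```

```bash
python3 plan.py 3
```

```text
t 24.9 F [ 1.25  0.61 -4.57] M [ 0.032 -0.216  0.103] r 0.0372 ang 25.92 yaw -154.65 z 0.0913 rxF 0.0 tot 0.103 grip 0.0106 q7 91.0
```

Emit:
{"api": "move_arm", "payload": {
  "steps": [
    [[0.0001,-0.0025,0.0001],0.07],
    [[0.0004,-0.005,0.0003],0.14]
  ]
}}

```text
time_s: 25.15
tool_pos: [0.549, 0.2727, 0.091]
tool_rot: [180.0, 0.1, -162.7]
force: [2.4, -0.2, -3.0]
grip_width: 0.0108
```

```bash
python3 plan.py 3
```

```text
t 25.15 F [ 2.36 -0.16 -2.97] M [-0.012 -0.352  0.184] r 0.0372 ang 18.09 yaw -162.68 z 0.091 rxF -0.033 tot 0.151 grip 0.0108 q7 84.0
```

Emit:
{"api": "move_arm", "payload": {
  "steps": [
    [[0.0,-0.0018,0.0001],0.05],
    [[0.0002,-0.0036,0.0002],0.1]
  ]
}}

```text
time_s: 25.4
tool_pos: [0.55, 0.2695, 0.0909]
tool_rot: [180.0, 0.1, -168.4]
force: [1.5, 0.1, -4.1]
grip_width: 0.0111
```

```bash
python3 plan.py 3
```

```text
t 25.4 F [ 1.46  0.14 -4.06] M [ 0.15  -0.381  0.188] r 0.0373 ang 12.8 yaw -168.37 z 0.0909 rxF -0.007 tot 0.182 grip 0.0111 q7 79.0
```

Emit:
{"api": "move_arm", "payload": {
  "steps": [
    [[0.0,-0.0018,0.0001],0.05],
    [[0.0002,-0.0036,0.0002],0.1]
  ]
}}

```text
time_s: 25.65
tool_pos: [0.5506, 0.2664, 0.0908]
tool_rot: [179.9, 0.1, -174.1]
force: [2.5, -0.1, -4.1]
grip_width: 0.011
```

```bash
python3 plan.py 3
```

```text
t 25.65 F [ 2.52 -0.1  -4.07] M [ 0.268 -0.382  0.25 ] r 0.0373 ang 8.0 yaw -174.07 z 0.0908 rxF -0.017 tot 0.233 grip 0.011 q7 74.0
```

Emit:
{"api": "move_arm", "payload": {
  "steps": [
    [[0.0,-0.0009,0],0.025],
    [[0.0,-0.0018,0.0001],0.05]
  ]
}}

```text
time_s: 25.9
tool_pos: [0.5507, 0.2647, 0.0908]
tool_rot: [179.9, 0.1, -176.9]
force: [2.5, 2.6, -2.0]
grip_width: 0.011
```

```bash
python3 plan.py 3;  python3 plan.py 2 -121 0 0.0915
```

```text
t 25.9 F [ 2.52  2.6  -2.  ] M [ 0.505 -0.575  0.211] r 0.0373 ang 5.36 yaw -176.9 z 0.0908 rxF 0.088 tot 0.299 grip 0.011 q7 71.0
t 25.9 pos [0.5507 0.2647 0.0908] yaw -176.9 q7 71.2 grip 0.011
target [0.3954 0.2376] shift [ 0.1566 -0.0186 -0.001 ] turn rad -0.976 deg -55.9 alt turn 5.308 q7 end ~ 15.0
```

Emit:
{"api": "move_arm", "payload": {
  "steps": [
    [[0,0,0],0],
    [[0,0,0],0],
    [[0,0,-0.02],0],
    [[0,0,-0.04],-0.1],
    [[0.03,-0.003,-0.04],-0.28],
    [[0.065,-0.008,-0.04],-0.46],
    [[0.1,-0.012,-0.04],-0.64],
    [[0.135,-0.016,-0.04],-0.82],
    [[0.155,-0.018,-0.04],-0.976],
    [[0.1566,-0.0186,-0.035],-0.976],
    [[0.1566,-0.0186,-0.02],-0.976],
    [[0.1566,-0.0186,-0.002],-0.976],
    [[0.1566,-0.0186,-0.002],-0.976]
  ],
  "hand": 0.4
}}

```text
time_s: 27.52
tool_pos: [0.3944, 0.2356, 0.0904]
tool_rot: [179.9, -0.2, -121.1]
force: [0.4, 0.2, 0.2]
grip_width: 0.0263
```

```bash
python3 plan.py 2;  python3 plan.py 2 -121 0 0.0915
```

```text
t 27.525 F [0.43 0.17 0.17] M [0.101 0.047 0.05 ] r 0.0382 ang -120.69 yaw -121.1 z 0.0904 rxF 0.011 tot 0.061 grip 0.0263 q7 115.0
t 27.525 pos [0.3944 0.2356 0.0904] yaw -121.1 q7 115.3 grip 0.0263
target [0.3954 0.2376] shift [-0.0022  0.0002 -0.0011] turn rad -0.002 deg -0.1 alt turn 6.281 q7 end ~ 115.0
```

Emit:
{"api": "move_arm", "payload": {
  "steps": [
    [[-0.002,0,0],0],
    [[-0.002,0,0],0],
    [[-0.002,0,0],0],
    [[-0.0021,0.0025,0.0001],0.07],
    [[-0.0024,0.005,0.0003],0.14],
    [[-0.0028,0.0075,0.0004],0.21],
    [[-0.0034,0.01,0.0006],0.28],
    [[-0.0042,0.0123,0.0007],0.35]
  ],
  "hand": 1
}}

```text
time_s: 28.52
tool_pos: [0.3877, 0.2465, 0.0921]
tool_rot: [-179.9, 0.1, -141.2]
force: [2.4, -0.8, 0.1]
grip_width: 0.0109
```

```bash
python3 plan.py 2
```

```text
t 28.525 F [ 2.39 -0.78  0.08] M [-0.094 -0.616 -0.046] r 0.0342 ang -139.98 yaw -141.19 z 0.0921 rxF 0.073 tot 0.027 grip 0.0109 q7 93.0
```

Emit:
{"api": "move_arm", "payload": {
  "steps": [
    [[-0.0001,0.0025,0.0001],0.07],
    [[-0.0004,0.005,0.0003],0.14]
  ]
}}

```text
time_s: 28.78
tool_pos: [0.3849, 0.2504, 0.0918]
tool_rot: [-179.9, 0.1, -149.2]
force: [3.0, -2.0, -1.6]
grip_width: 0.0111
```

```bash
python3 plan.py 2
```

```text
t 28.775 F [ 3.02 -1.98 -1.55] M [-0.213 -0.625 -0.019] r 0.0341 ang -148.11 yaw -149.22 z 0.0918 rxF 0.112 tot 0.092 grip 0.0111 q7 85.0
```

Emit:
{"api": "move_arm", "payload": {
  "steps": [
    [[-0.0001,0.0025,0.0001],0.07],
    [[-0.0004,0.005,0.0003],0.14],
    [[-0.0008,0.0075,0.0004],0.21]
  ]
}}

```text
time_s: 29.15
tool_pos: [0.3819, 0.257, 0.0914]
tool_rot: [-179.9, 0.1, -161.3]
force: [4.3, -2.7, -0.6]
grip_width: 0.011
```

```bash
python3 plan.py 2
```

```text
t 29.15 F [ 4.3  -2.69 -0.64] M [-0.308 -0.704 -0.   ] r 0.034 ang -160.36 yaw -161.26 z 0.0914 rxF 0.135 tot 0.135 grip 0.011 q7 72.0
```

Emit:
{"api": "move_arm", "payload": {
  "steps": [
    [[0,0.0018,0.0001],0.05],
    [[-0.0002,0.0036,0.0002],0.1]
  ]
}}

```text
time_s: 29.4
tool_pos: [0.381, 0.2604, 0.0912]
tool_rot: [-180.0, 0.1, -167.0]
force: [2.7, -2.0, 0.0]
grip_width: 0.0108
```

```bash
python3 plan.py 2
```

```text
t 29.4 F [ 2.67 -2.01  0.03] M [-0.442 -0.673  0.003] r 0.0339 ang -166.22 yaw -166.95 z 0.0912 rxF 0.088 tot 0.09 grip 0.0108 q7 66.0
```

Emit:
{"api": "move_arm", "payload": {
  "steps": [
    [[0,0.0018,0.0001],0.05],
    [[-0.0002,0.0036,0.0002],0.1]
  ]
}}

```text
time_s: 29.65
tool_pos: [0.3804, 0.2634, 0.0911]
tool_rot: [-179.9, 0.1, -172.7]
force: [2.7, -3.1, 2.3]
grip_width: 0.0109
```

```bash
python3 plan.py 2
```

```text
t 29.65 F [ 2.73 -3.06  2.35] M [-0.814 -0.601  0.069] r 0.0339 ang -171.44 yaw -172.68 z 0.0911 rxF 0.116 tot 0.185 grip 0.0109 q7 60.0
```

Emit:
{"api": "move_arm", "payload": {
  "steps": [
    [[0,0.0018,0.0001],0.05],
    [[-0.0002,0.0036,0.0002],0.1]
  ]
}}

```text
time_s: 29.9
tool_pos: [0.3801, 0.2664, 0.091]
tool_rot: [-179.9, 0.1, -178.4]
force: [3.2, -6.0, 4.5]
grip_width: 0.011
```

```bash
python3 plan.py 2
```

```text
t 29.9 F [ 3.25 -6.04  4.51] M [-1.256 -0.493  0.076] r 0.0338 ang -176.42 yaw -178.42 z 0.091 rxF 0.211 tot 0.287 grip 0.011 q7 54.0
```

```bash
python3 plan.py 4 61.5 1 0.0915
```

```text
t 29.9 pos [0.3801 0.2664 0.091 ] yaw -178.4 q7 53.7 grip 0.011
target [0.5381 0.3926] shift [-0.1614  0.1218 -0.0004] turn rad -1.046 deg -59.9 alt turn 5.237 q7 end ~ -6.0
```

Emit:
{"api": "move_arm", "payload": {
  "steps": [
    [[0,0,0],0],
    [[0,0,0],0],
    [[0,0,-0.02],0],
    [[0,0,-0.04],-0.1],
    [[-0.025,0.02,-0.04],-0.25],
    [[-0.06,0.046,-0.04],-0.4],
    [[-0.095,0.072,-0.04],-0.58],
    [[-0.13,0.098,-0.04],-0.76],
    [[-0.155,0.117,-0.04],-0.94],
    [[-0.1614,0.1218,-0.04],-1.046],
    [[-0.1614,0.1218,-0.02],-1.046],
    [[-0.1614,0.1218,-0.001],-1.046],
    [[-0.1614,0.1218,-0.001],-1.046]
  ],
  "hand": 0.4
}}

```text
time_s: 31.52
tool_pos: [0.5339, 0.3933, 0.088]
tool_rot: [179.9, -0.3, -118.4]
force: [-0.5, 0.2, 0.1]
grip_width: 0.0259
```

```bash
python3 plan.py 4;  python3 plan.py 4 61.5 1 0.0915
```

```text
t 31.525 F [-0.53  0.21  0.05] M [0.126 0.065 0.062] r 0.0349 ang 68.08 yaw -118.39 z 0.088 rxF 0.02 tot 0.082 grip 0.0259 q7 116.0
t 31.525 pos [0.5339 0.3933 0.088 ] yaw -118.4 q7 115.8 grip 0.0259
target [0.5381 0.3926] shift [-0.0013 -0.004  -0.0035] turn rad 0.002 deg 0.1 alt turn -6.281 q7 end ~ 116.0
```

Emit:
{"api": "move_arm", "payload": {
  "steps": [
    [[-0.001,-0.003,-0.003],0],
    [[-0.001,-0.003,-0.003],0]
  ]
}}

```text
time_s: 31.78
tool_pos: [0.5404, 0.3945, 0.0957]
tool_rot: [-179.9, 0.1, -118.4]
force: [0.7, 0.7, 0.3]
grip_width: 0.0263
```

```bash
python3 plan.py 4
```

```text
t 31.775 F [0.66 0.74 0.25] M [0.081 0.122 0.024] r 0.0388 ang 59.88 yaw -118.38 z 0.0957 rxF -0.008 tot 0.016 grip 0.0263 q7 116.0
```

Emit:
{"api": "move_arm", "payload": {
  "steps": [
    [[0,0,0],0],
    [[0,0,0],0],
    [[0,0,0],0],
    [[0.0001,-0.0025,0.0001],0.07],
    [[0.0004,-0.005,0.0003],0.14],
    [[0.0008,-0.0075,0.0004],0.21],
    [[0.0014,-0.01,0.0006],0.28],
    [[0.0022,-0.0123,0.0007],0.35]
  ],
  "hand": 1
}}

```text
time_s: 32.78
tool_pos: [0.5496, 0.3865, 0.094]
tool_rot: [-180.0, 0.1, -138.5]
force: [0.7, -0.5, 1.0]
grip_width: 0.0106
```

```bash
python3 plan.py 4
```

```text
t 32.775 F [ 0.71 -0.54  0.96] M [ 0.054 -0.122  0.094] r 0.0385 ang 41.72 yaw -138.51 z 0.094 rxF -0.034 tot 0.061 grip 0.0106 q7 98.0
```

Emit:
{"api": "move_arm", "payload": {
  "steps": [
    [[0.0001,-0.0025,0.0001],0.07],
    [[0.0004,-0.005,0.0003],0.14]
  ]
}}

```text
time_s: 33.02
tool_pos: [0.5528, 0.3824, 0.0938]
tool_rot: [-180.0, 0.1, -146.5]
force: [1.1, -0.0, 0.1]
grip_width: 0.0112
```

```bash
python3 plan.py 4
```

```text
t 33.025 F [ 1.13 -0.03  0.12] M [-0.005 -0.201  0.065] r 0.0385 ang 33.97 yaw -146.53 z 0.0938 rxF -0.025 tot 0.039 grip 0.0112 q7 91.0
```

Emit:
{"api": "move_arm", "payload": {
  "steps": [
    [[0.0001,-0.0025,0.0001],0.07],
    [[0.0004,-0.005,0.0003],0.14]
  ]
}}

```text
time_s: 33.28
tool_pos: [0.5555, 0.3779, 0.0935]
tool_rot: [-180.0, 0.1, -154.6]
force: [1.5, 0.1, 1.2]
grip_width: 0.0109
```

```bash
python3 plan.py 4
```

```text
t 33.275 F [1.51 0.11 1.21] M [-0.063 -0.266  0.107] r 0.0385 ang 26.06 yaw -154.56 z 0.0935 rxF -0.022 tot 0.086 grip 0.0109 q7 84.0
```

Emit:
{"api": "move_arm", "payload": {
  "steps": [
    [[0.0,-0.0018,0.0001],0.05],
    [[0.0002,-0.0036,0.0002],0.1]
  ]
}}

```text
time_s: 33.52
tool_pos: [0.557, 0.3744, 0.0933]
tool_rot: [-180.0, 0.1, -160.3]
force: [1.8, 0.1, 0.0]
grip_width: 0.0112
```

```bash
python3 plan.py 4
```

```text
t 33.525 F [1.85 0.13 0.  ] M [-0.023 -0.443  0.138] r 0.0386 ang 20.47 yaw -160.26 z 0.0933 rxF -0.02 tot 0.118 grip 0.0112 q7 79.0
```

Emit:
{"api": "move_arm", "payload": {
  "steps": [
    [[0.0,-0.0018,0.0001],0.05],
    [[0.0002,-0.0036,0.0002],0.1]
  ]
}}

```text
time_s: 33.78
tool_pos: [0.5582, 0.3709, 0.0932]
tool_rot: [-180.0, 0.1, -166.0]
force: [1.4, -0.3, 0.9]
grip_width: 0.0109
```

```bash
python3 plan.py 4
```

```text
t 33.775 F [ 1.36 -0.3   0.85] M [-0.037 -0.397  0.103] r 0.0386 ang 14.99 yaw -165.99 z 0.0932 rxF -0.025 tot 0.078 grip 0.0109 q7 74.0
```

Emit:
{"api": "move_arm", "payload": {
  "steps": [
    [[0.0,-0.0018,0.0001],0.05],
    [[0.0002,-0.0036,0.0002],0.1]
  ]
}}

```text
time_s: 34.02
tool_pos: [0.5589, 0.368, 0.0932]
tool_rot: [180.0, 0.2, -171.7]
force: [2.2, 1.1, 0.7]
grip_width: 0.0105
```

```bash
python3 plan.py 4
```

```text
t 34.025 F [2.23 1.11 0.7 ] M [ 0.085 -0.446  0.255] r 0.0386 ang 10.52 yaw -171.69 z 0.0932 rxF 0.026 tot 0.281 grip 0.0105 q7 69.0
```

Emit:
{"api": "move_arm", "payload": {
  "steps": [
    [[0.0,-0.0018,0.0001],0.05],
    [[0.0002,-0.0036,0.0002],0.1]
  ]
}}

```text
time_s: 34.28
tool_pos: [0.5593, 0.3646, 0.0931]
tool_rot: [179.9, 0.2, -177.4]
force: [3.1, 0.4, 1.3]
grip_width: 0.0112
```

```bash
python3 plan.py 4
```

```text
t 34.275 F [3.08 0.43 1.32] M [ 0.116 -0.56   0.263] r 0.0386 ang 5.51 yaw -177.41 z 0.0931 rxF 0.005 tot 0.268 grip 0.0112 q7 64.0
```

Emit:
{"api": "move_arm", "payload": {
  "steps": [
    [[0,0,0],0],
    [[0,0,0],0],
    [[0,0,-0.03],0],
    [[0.01,-0.007,-0.06],0.18],
    [[0.03,-0.02,-0.1],0.36],
    [[0.06,-0.043,-0.14],0.54],
    [[0.09,-0.064,-0.167],0.72],
    [[0.0993,-0.0706,-0.167],0.9],
    [[0.0993,-0.0706,-0.167],1.08],
    [[0.0993,-0.0706,-0.167],1.26],
    [[0.0993,-0.0706,-0.167],1.44],
    [[0.0993,-0.0706,-0.167],1.477],
    [[0.0993,-0.0706,-0.167],1.477],
    [[0.0993,-0.0706,-0.167],1.477]
  ],
  "hand": 0.4
}}

```text
time_s: 36.02
tool_pos: [0.462, 0.2891, 0.2591]
tool_rot: [-180.0, -0.0, 98.1]
force: [0.3, -0.1, 0.0]
grip_width: 0.0261
```

```bash
python3 look.py w5.png; python3 plan.py 1 98 0 0.0905
```

```text
36.025 [0.46195957 0.28906494 0.25911529] [-1.79992488e+02 -2.69175042e-04  9.81246862e+01]
1 849 ang 97.0 pca 98.2 ztop 0.0988 hub 645 [0.4216 0.3682 0.1024] [0.4212 0.3682]
2 669 ang 179.8 pca -177.0 ztop 0.0985 hub 487 [0.4143 0.2693 0.1024] [0.4139 0.2685]
3 651 ang 8.6 pca -174.9 ztop 0.0984 hub 463 [0.5135 0.2622 0.1022] [0.5136 0.2612]
4 727 ang 5.7 pca -174.4 ztop 0.0987 hub 599 [0.5204 0.361  0.1023] [0.5209 0.3609]
cover ((0.46762609481811523, 0.31462353467941284), (0.13584376871585846, 0.13608990609645844), 85.86215209960938)
1 1952 0.0662
2 1498 0.0664
3 1467 0.0662
4 1952 0.0662
t 36.075 pos [0.462  0.2891 0.2591] yaw 98.1 q7 -24.5 grip 0.0261
target [0.4162 0.4039] shift [ 0.1201 -0.0292  0.1686] turn rad 0.002 deg 0.1 alt turn -6.281 q7 end ~ -24.0
```

View pics/w5.png

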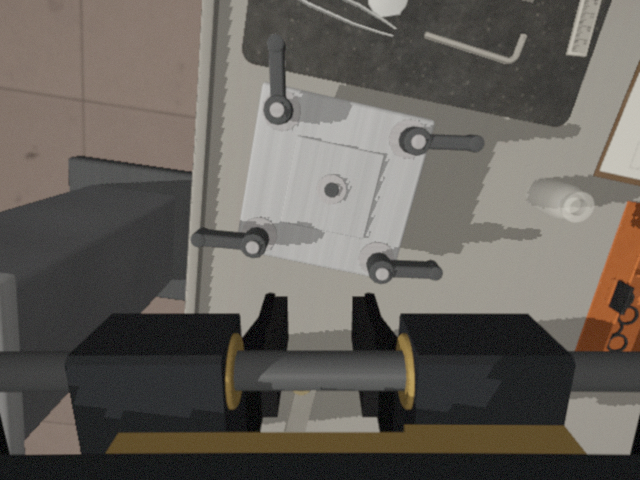

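The cover is flat: its corners read 0.0662–0.0664 m. All levers are 56–64° past their round-1 positions. Screw 1's last torque reading was high (0.35), so I'll recheck it gently.

Emit:
{"api": "move_arm", "payload": {
  "steps": [
    [[0.05,-0.012,0.06],0],
    [[0.1,-0.025,0.11],0],
    [[0.1201,-0.0292,0.13],0],
    [[0.1201,-0.0292,0.13],0],
    [[0.1201,-0.0292,0.15],0],
    [[0.1201,-0.0292,0.1676],0],
    [[0.1201,-0.0292,0.1676],0],
    [[0.1201,-0.0292,0.1676],0]
  ]
}}

```text
time_s: 37.08
tool_pos: [0.417, 0.4039, 0.0923]
tool_rot: [180.0, -0.0, 98.0]
force: [0.5, 0.0, 0.4]
grip_width: 0.0257
```

Emit:
{"api": "move_arm", "payload": {
  "steps": [
    [[0,0,0],0],
    [[0,0,0],0],
    [[0,0,0],0],
    [[0,0.0005,0],0.013]
  ],
  "hand": 1
}}

```text
time_s: 37.58
tool_pos: [0.416, 0.4042, 0.0921]
tool_rot: [-179.9, -0.0, 97.3]
force: [-4.3, -1.5, 6.8]
grip_width: 0.0109
```

```bash
python3 plan.py 1
```

```text
t 37.575 F [-4.3  -1.49  6.84] M [-0.444  1.034  0.092] r 0.0364 ang 98.1 yaw 97.27 z 0.0921 rxF 0.163 tot 0.255 grip 0.0109 q7 -33.0
```

Emit:
{"api": "move_arm", "payload": {
  "steps": [
    [[0,0.0005,0],0.013]
  ]
}}

```text
time_s: 37.7
tool_pos: [0.4161, 0.4042, 0.0921]
tool_rot: [-179.9, -0.0, 96.5]
force: [-6.5, -1.8, 6.4]
grip_width: 0.0113
```

```bash
python3 plan.py 1
```

```text
t 37.7 F [-6.53 -1.75  6.41] M [-0.518  1.226  0.109] r 0.0364 ang 98.02 yaw 96.53 z 0.0921 rxF 0.244 tot 0.353 grip 0.0113 q7 -34.0
```

Emit:
{"api": "move_arm", "payload": {
  "steps": [
    [[0,-0.001,0],-0.03],
    [[0,-0.002,0],-0.06],
    [[-0.0001,-0.003,0],-0.085],
    [[-0.0001,-0.003,0],-0.085]
  ]
}}

```text
time_s: 38.2
tool_pos: [0.4154, 0.4041, 0.0921]
tool_rot: [179.9, -0.1, 101.4]
force: [1.8, 0.2, 4.6]
grip_width: 0.0109
```

```bash
python3 plan.py 1; python3 plan.py 4 5.5 1 0.092
```

```text
t 38.2 F [1.77 0.23 4.63] M [ 0.135 -0.293 -0.136] r 0.0363 ang 99.19 yaw 101.39 z 0.0921 rxF -0.065 tot -0.201 grip 0.0109 q7 -29.0
t 38.2 pos [0.4154 0.4041 0.0921] yaw 101.4 q7 -29.5 grip 0.0109
target [0.5567 0.3644] shift [-0.0668  0.1308  0.0003] turn rad -1.468 deg -84.1 alt turn 4.815 q7 end ~ -114.0
```

Emit:
{"api": "move_arm", "payload": {
  "steps": [
    [[0,0,0],0],
    [[0,0,0],0],
    [[0,0,-0.03],0],
    [[0,0,-0.07],0],
    [[0,0,-0.12],0],
    [[-0.04,0,-0.16],0],
    [[-0.08,0,-0.167],0],
    [[-0.115,0.03,-0.167],0],
    [[-0.115,0.03,-0.167],0],
    [[-0.115,0.03,-0.167],0]
  ],
  "hand": 0.4
}}

```text
time_s: 39.45
tool_pos: [0.4656, 0.2972, 0.2578]
tool_rot: [-179.9, 0.0, 101.4]
force: [-0.1, -0.0, -0.1]
grip_width: 0.0262
```

```bash
python3 look.py w6.png; python3 -c "
from cell import env
print(env.sign_off())"
```

```text
39.45 [0.46562926 0.29718857 0.25781399] [-1.79897739e+02  6.98423223e-03  1.01423498e+02]
1 830 ang 98.2 pca 99.6 ztop 0.0988 hub 628 [0.4215 0.3683 0.1024] [0.4212 0.3682]
2 672 ang 179.7 pca -176.9 ztop 0.0986 hub 482 [0.4142 0.2693 0.1024] [0.4139 0.2685]
3 641 ang 8.7 pca -174.8 ztop 0.0983 hub 416 [0.5133 0.2627 0.1023] [0.5136 0.2612]
4 701 ang 6.0 pca -174.3 ztop 0.0986 hub 580 [0.5205 0.361  0.1023] [0.5209 0.3609]
cover ((0.4675713777542114, 0.31456702947616577), (0.1360640972852707, 0.136211097240448), 85.90342712402344)
1 1927 0.0662
2 1506 0.0663
3 1441 0.0662
4 1909 0.0661
the job is handed in; nothing more can be done
None
```

The cover is drawn down and the job is handed in at about 39.5 s. Sign-off gave no verdict, so the result rests on my own readings below.

- **First round:** I turned the screws about 65° each in the order 1, 3, 2, 4. The wrist camera confirmed this, and the cover was level to about 0.1 mm.
- **Second round:** I tightened them in the same order until the torque climbed. The last readings while turning were:

| Screw | Last torque reading (N m) |
|---|---|
| 1 | 0.35 |
| 2 | 0.29 |
| 3 | 0.30 |
| 4 | 0.27 |

- **Final check:** the cover's corners read 66.1 to 66.3 mm, so it is flat. The gripper is open, well above the screws and touching nothing. I never worked near the vial, bearing or bush, but I did not measure them again at the end.

**Where the readings disagreed:** the torque readings scatter by about 0.05 N m. Screw 1 was the worst case. Its 0.35 reading, repeated on a recheck, points to about 45 N of clamping, close to the 50 N limit. The angle turned past its seat points to only about 30 N. I backed it off about 1° as a precaution and did not measure its torque again.

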